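# Clip the food box shut

### The job

Shut the steel food box with its wooden lid. The lid stands on edge in the dowel rack: take it out by its upper edge, lay it down flat on the worktop with the handle up and let go, then take it again by the handle, set it on the box and press it down against the gasket until the spring clips at both ends have snapped over it. Leave the mug, the bowl and the spice jar where they are, standing.

Things in the scene. Friction and masses are not known exactly. Their poses are not given: they have to be found in the camera images.
- lid_mid (a point): Centre of the plate of the loose wooden lid (0.13 to 0.24 kg). Plate 120 mm along its x, 160 mm along y, 8 mm thick (z -4 to +4 mm); the last 14 mm at both y ends are only 4 mm thick (z -4 to 0), a step for the clips. z points out of the handle side. Lying flat on the worktop, handle up, this point is 18 mm up. The lid fits the box either way round (half a turn about z).
- lid_edge (a point): Middle of the lid's -x edge, 60 mm from lid_mid; axes as lid_mid. At the start the lid stands in the rack on its opposite (+x) edge, leaning up to 5 degrees, and this edge is uppermost, about 134 mm above the worktop: 8 mm thick, its outer 17 mm clear on both faces. The handle side faces the rack's +x.
- lid_handle (a point): Middle of the top of the handle, 32 mm out from lid_mid along the lid's z; axes as lid_mid. The handle is a straight rib in the middle of the lid, 14 mm thick (x), 100 mm long (y), standing 28 mm above the plate.
- lid_end_a (a point): Point on the underside of the lid's thin +y end, 75 mm from the middle; axes as lid_mid. Under the plate is a plug, 86 mm (x) by 126 mm (y), 8 mm deep, and below it a lead-in that tapers to 78 x 118 mm, 6 mm deep.
- lid_end_b (a point): The same point at the -y end of the lid.
- box_rim (a point): Centre of the mouth of the fixed, open steel food box, 102 mm (x) by 142 mm (y), walls 5 mm, at the height of its steel rim, 66 mm above the worktop; axes as the box, z up. The mouth is 92 x 132 mm: the lid's plug has 3 mm of play on each side. A latched lid rests with the underside of its plate 1.5 to 3.5 mm above this rim.
- gasket (a joint): How far the black rubber gasket on the rim is squeezed, m: 0 free (top 8 mm above the rim), 0.008 flat with the rim. It pushes back with 3.5 N at first and 9 N when flat; about 0.0055 under a latched lid.
- clip_a (a joint): Outward swing of the steel spring clip at the box's +y end, rad: 0 at rest (free or holding the lid), about 0.1 while the lid pushes past. 30 mm wide, 84 mm from the box's middle, tab up to 30 mm above the rim. Its sloping nose meets the lid's end when the plate's underside is 13 mm above the rim, and snaps over it at about 2.5 mm.
- clip_b (a joint): The same for the like clip at the -y end. Pressing down on top of the handle with up to about 20 N, near one of its ends and then near the other, latches both clips; so does one press in the middle.
- rack: Wooden rack, fixed: plank 90 mm (x) by 190 mm (y), 14 mm thick, with two rows of four upright dowels (8 mm thick, tops 69 mm above the worktop) at y = +73 and -73 mm. The lid stands on the plank in the middle one of the three slots, its plate along the rack's y. Origin under the middle of the plank, z up.
- mug_green_mid (a point): Bystander: mug, green above and white below, 86 x 121 mm and 99 mm tall with its handle; point half-way up, z up.
- bowl_mid (a point): Bystander: bowl, 120 mm wide, 61 mm tall; point on its axis half-way up, z up.
- spice_jar_mid (a point): Bystander: spice jar with a dark cap, 41 mm thick, 105 mm tall; point on its axis half-way up, z up.
Mind the look-alikes: they are no part of the job. Leave any green look-alike of the part that bears lid_mid alone.

How it is judged:
By the outcome, as a careful person would: the job done as asked, in the order asked, and still so for the second after the job is handed in, with the robot touching nothing.
It also fails if it takes over 72 s, if anything falls off the work surface, if the arm or the gripper's body presses on something with over 40 N, if the wrist force passes 120 N, or if a joint passes its speed limit or range.

### The arm

A 6-joint arm with a two-finger parallel gripper is mounted at the origin on a cart in front of the work surface, level with it; the furniture and walls round the work are solid. World frame = base frame: x ahead of the robot, y to its left, z up, the work surface at z = 0. Lengths are in m, angles in degrees, forces in N, time in s.
With the tool pointing down it reaches from about 0.3 to 0.85 m from the base axis. Payload 5.4 kg.
Tool frame: the origin (TCP) lies at the very end of the fingers, on their centre line; the grasp point (between the pads) lies 19 mm behind it (robot.grip_point_offset is the distance from the TCP to the grasp point, in m); z points along the fingers, y is the line along which they close (so a half turn about z gives the same grasp; the last joint's range is limited). The gripper opens to 85 mm and grips with 20 to 120 N. Pads are 22 mm wide; open, the fingers measure 114 mm over their backs; the gripper's body (76 mm by 85 mm) begins 54 mm behind the grasp point. The pads swing forward as they close: fully open they stand 13 mm farther back than shut.
Start: joints at [-75.35, 9.076, 91.501, -0, 79.423, -12.038], TCP at [0.258, -0.514, 0.231] pointing down, gripper open.
Joint ranges: [-166.64, 166.64], [-54.1, 131.32], [10.49, 154.53], [-73.88, 253.88], [9.74, 151.15], [-171.62, 171.62]. Speed limits (degrees/s): [147.25, 147.25, 180, 180, 180, 180].

### API

Orientations are given as a 3x3 rotation matrix whose columns are the frame's x, y, z axes.
In Python, from workcell import robot, viewer gives the robot as it stands.
- The arm moves only by the tool step_arm, never from a script. Its argument "motion" is a list of rows, each a list of 5 numbers: the closure in counts, from 0 (fully open) to 255 (shut), then the shift along the tool's x, y, z in m, then the turn about the tool's z in degrees. A call has 1 to 8 rows; each row shifts and turns the commanded pose from where the row before left it, along the tool's axes as they then stand; what a row does not reach is not made up. A row lasts 1/10 s, in which the tool goes at most 50 mm and 8.59 degrees, less where a joint would pass 70% of its speed; a pose out of reach is approached as far as the arm can. A call is refused whole if a number of a shift passes 0.05 or a number of a turn 8.59, either way. A call with a gripper value outside its range is refused whole. The fingers move at their own pace and stop on an object; "force" is the grip in N (left out, the last holds). Time passes only in rows, so rows that do not move let the fingers close. It gives the time, the measured TCP pose, the force, the opening and the grip force at its end, in the units of the state.
- robot.state(): the state, without advancing time (a new reading comes with each control period).
- viewer.get_image(name): name is "scene" or "top" or "wrist"; returns the picture (420x560x3 uint8, blue, green, red); there is no depth.
- viewer.camera_info(name): a dict with "mtx" (3x3 intrinsics, pixels), "position" and "rotation" of the camera in the world; the wrist camera has in their place "mount" (4x4, takes a point from camera to tool coordinates, whose origin is the TCP and whose axes are the flange's). Camera axes: x right, y down, z forward; pixel columns grow to the right and rows downward; lengths in m; the calibration is good to about 2 mm. A picture is of the moment at which its call begins: read the wrist's pose just before it. camera_info takes no time and is no camera call.
- robot.sign_off(): hands the job in; it is judged then, once.
The state is a dict: "time": time; "joints": joint angles; "qd": joint speeds; "tau": joint torques, N m; "tool_pos": TCP position; "tcp_rot": TCP orientation; "ft_force": force on the tool from outside, world axes, zero at the start; "moment": the same for the moment, N m; "grip_width": finger opening in m; "grip_force": force on a finger pad.
Only numpy, scipy, OpenCV 4.12 (cv2) and the standard library are available. Lean on these libraries where they do the work, as an engineer would, in place of code of your own. Each camera call takes 0.05 s, during which the arm holds its last target. There are 200 camera calls.

## Working session

There is one attempt and no reset: what is moved stays moved. The work goes in short steps, Python scripts to look and compute and a tool call to move; the robot and the scene stay as the last step left them, time stands still between calls to the robot, and variables do not carry over. Pictures are saved under pics/ and viewed, at most 10 in all, crops included, and the job is handed in when it is done.

Besides the shell and the picture viewer there is one more tool, called after "Emit:" as a command line: name --pt "numbers of a row" for each row, then --argument value for the rest. step_arm: Moves the arm, as the interface text tells. Its arguments: {"type":"object","properties":{"motion":{"type":"array","items":{"type":"array","items":{"type":"number"}}},"force":{"type":"number"}},"required":["motion"]}

```bash
mkdir -p pics; ls; python3 - <<'E'
from workcell import robot, viewer
import cv2, numpy as np
for n in ("scene","top"):
    im=viewer.get_image(n); cv2.imwrite(f"pics/{n}0.png",im)
    c=viewer.camera_info(n); print(n,{k:np.round(v,4).tolist() for k,v in c.items()})
c=viewer.camera_info("wrist"); print({k:np.round(v,4).tolist() for k,v in c.items()})
s=robot.state(); print(s['time'],np.round(s['tcp_rot'],3).tolist(),s['ft_force'])
a=cv2.imread("pics/scene0.png");b=cv2.imread("pics/top0.png")
E
```

```text
pics
scene {'mtx': [[475.6681, 0.0, 286.2197], [0.0, 475.6681, 204.9016], [0.0, 0.0, 1.0]], 'position': [0.3816, -1.2129, 1.3092], 'rotation': [[0.9901, -0.0997, 0.0992], [-0.1406, -0.7043, 0.6958], [0.0005, -0.7028, -0.7113]]}
top {'mtx': [[474.5186, 0.0, 275.0767], [0.0, 474.5186, 207.756], [0.0, 0.0, 1.0]], 'position': [-0.4469, -0.4024, 1.4278], 'rotation': [[0.3431, -0.7371, 0.5822], [-0.9393, -0.2659, 0.217], [-0.0051, -0.6213, -0.7835]]}
{'mtx': [[348.1046, 0.0, 277.6548], [0.0, 348.1046, 208.9438], [0.0, 0.0, 1.0]], 'mount': [[0.0001, -0.9656, -0.26, 0.0656], [1.0, 0.0002, -0.0003, -0.0004], [0.0004, -0.26, 0.9656, -0.1427], [0.0, 0.0, 0.0, 1.0]]}
0.1 [[0.893, 0.449, -0.0], [0.449, -0.893, 0.002], [0.0, -0.002, -1.0]] [ 0.18381096  0.51802868 -0.64390352]
```

View pics/top0.png

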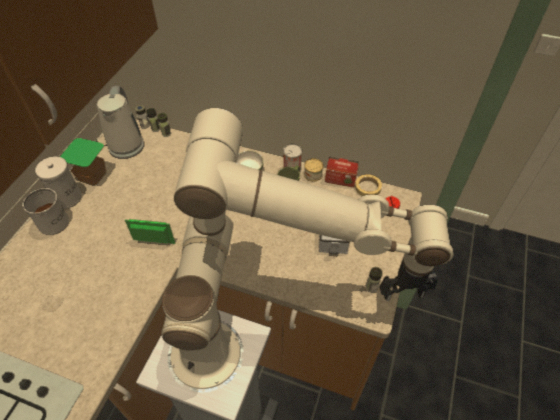

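View pics/scene0.png

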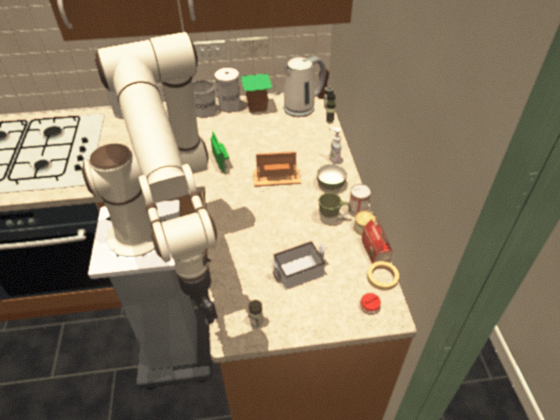

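The wooden lid candidate is in the rack at scene (277,168). The green look-alike is at (220,150), and the box is at (300,265). The bowl is at (332,178), the mug at (330,207) and the jar at (256,314). The wooden lid in the dowel rack fits the description, so I'll confirm it in an enlarged crop.

```bash
cat > h.py <<'E'
import numpy as np, cv2
from workcell import robot, viewer
def cam(n, s=None):
    c=viewer.camera_info(n); K=np.array(c['mtx'])
    if n!='wrist': return K,np.array(c['rotation']),np.array(c['position'])
    s=s or robot.state(); M=np.array(c['mount']); R=np.array(s['tcp_rot'])
    return K,R@M[:3,:3],R@M[:3,3]+np.array(s['tool_pos'])
def ray(C,uv):
    K,R,p=C; d=R@np.linalg.inv(K)@np.array([uv[0],uv[1],1.]); return p,d/np.linalg.norm(d)
def onz(C,uv,z):
    p,d=ray(C,uv); return p+d*(z-p[2])/d[2]
def proj(C,P):
    K,R,p=C; q=K@(R.T@(np.array(P)-p)); return q[:2]/q[2]
def tri(*L):
    A=np.zeros((3,3));b=np.zeros(3)
    for p,d in L:
        M=np.eye(3)-np.outer(d,d);A+=M;b+=M@p
    return np.linalg.solve(A,b)
E
python3 - <<'E'
from h import *
a=cv2.imread("pics/scene0.png")
c=cv2.resize(a[135:285,240:350],None,fx=4,fy=4,interpolation=cv2.INTER_CUBIC)
cv2.imwrite("pics/crop1.png",c)
C=cam('scene')
for n,uv,z in [("lid top",(277,153),.134),("rackbase",(277,183),0),("box",(300,262),.066),("bowl",(332,178),.03),("mug",(330,207),.05),("jar",(256,314),.05)]:
    print(n,onz(C,uv,z).round(3))
E
```

```text
lid top [0.55  0.223 0.134]
rackbase [0.545 0.196 0.   ]
box [ 0.563 -0.264  0.066]
bowl [0.763 0.163 0.03 ]
mug [ 0.716 -0.015  0.05 ]
jar [ 0.401 -0.429  0.05 ]
```

View pics/crop1.png

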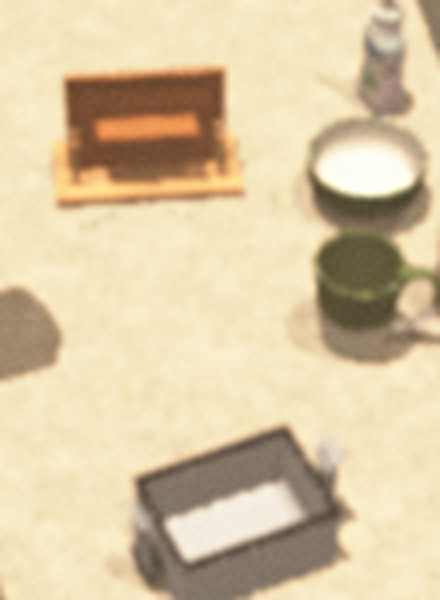

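The crop confirms it: a wooden lid stands in the rack, top edge from about (256,154) to (296,152) in the scene picture. Its handle faces the camera (world -y). The open box has a clip at each end, at about (277,268) and (321,250). I'll move over the rack to look with the wrist camera.

Emit:
step_arm --pt "0 0.032 -0.028 -0.01 0" --pt "0 0.032 -0.028 -0.01 0" --pt "0 0.032 -0.028 -0.01 0" --pt "0 0.032 -0.028 -0.01 0" --pt "0 0.032 -0.028 -0.01 0" --pt "0 0.032 -0.028 -0.01 0" --pt "0 0.032 -0.028 -0.01 0" --pt "0 0.032 -0.028 -0.01 0"

```text
time: 0.9
tool_pos: [0.3865, -0.1968, 0.3114]
tcp_rot: [[0.894, 0.449, -0.0], [0.449, -0.894, 0.0], [-0.0, -0.0, -1.0]]
ft_force: [0.3, -0.4, -0.1]
grip_width: 0.0858
grip_force: 0.0
```

Emit:
step_arm --pt "0 0.032 -0.028 0 0" --pt "0 0.032 -0.028 0 0" --pt "0 0.032 -0.028 0 0" --pt "0 0.032 -0.028 0 0" --pt "0 0.032 -0.028 0 0" --pt "0 0.032 -0.028 0 0" --pt "0 0.032 -0.028 0 0" --pt "0 0.032 -0.028 0 0"

```text
time: 1.7
tool_pos: [0.5146, 0.1183, 0.3108]
tcp_rot: [[0.893, 0.449, -0.001], [0.449, -0.893, -0.0], [-0.001, -0.0, -1.0]]
ft_force: [0.6, -0.6, 0.1]
grip_width: 0.0854
grip_force: 0.0
```

Emit:
step_arm --pt "0 0.032 -0.028 0 0" --pt "0 0.032 -0.028 0 0" --pt "0 0 0 0 8" --pt "0 0 0 0 8" --pt "0 0 0 0 8" --pt "0 0 0 0 0" --pt "0 0 0 0 0"

```text
time: 2.4
tool_pos: [0.5463, 0.1952, 0.3109]
tcp_rot: [[0.999, 0.05, -0.001], [0.05, -0.999, -0.0], [-0.001, 0.0, -1.0]]
ft_force: [1.0, 0.1, -0.2]
grip_width: 0.0854
grip_force: 0.0
```

```bash
python3 - <<'E'
from h import *
s=robot.state(); print(s['time'],s['tool_pos'].round(4) if hasattr(s['tool_pos'],'round') else s['tool_pos'],np.round(s['tcp_rot'],3).tolist())
im=viewer.get_image('wrist'); cv2.imwrite('pics/w1.png',im); np.savez('w1.npz',p=s['tool_pos'],R=s['tcp_rot'])
cv2.imwrite('pics/top1.png',viewer.get_image('top'))
E
```

```text
2.4 [0.5463 0.1952 0.3109] [[0.999, 0.05, -0.001], [0.05, -0.999, -0.0], [-0.001, 0.0, -1.0]]
```

View pics/w1.png

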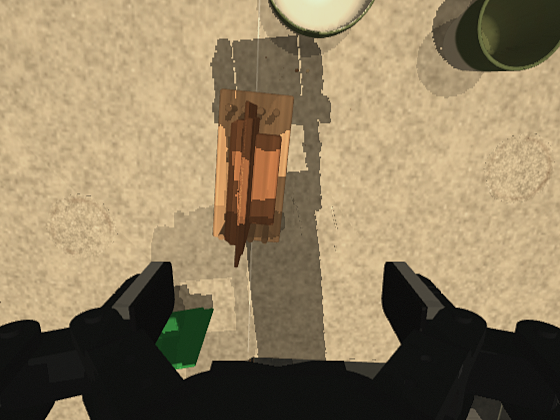

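The wrist picture shows the lid nearly edge-on, with its top edge a dark line from about (252,103) to (238,267) and the handle to its right. The green lid is at (185,335) and the bowl and mug are above. I'll zoom in and cross-check against the scene camera.

```bash
python3 - <<'E'
from h import *
s=robot.state(); W=cam('wrist',s); S=cam('scene')
for uv in [(256.3,154.5),(296,152.5)]:
    P=onz(S,uv,.134); print(P.round(4),proj(W,P).round(1))
for uv in [(252,103),(238,267)]: print(onz(W,uv,.134).round(4))
im=cv2.imread('pics/w1.png'); cv2.imwrite('pics/w1c.png',cv2.resize(im[80:280,190:330],None,fx=3,fy=3,interpolation=cv2.INTER_NEAREST))
E
```

```text
[0.4692 0.225  0.134 ] [244.3 262.3]
[0.6236 0.2155 0.134 ] [259.3 100.2]
[0.6209 0.2218 0.134 ]
[0.4638 0.2311 0.134 ]
```

View pics/w1c.png

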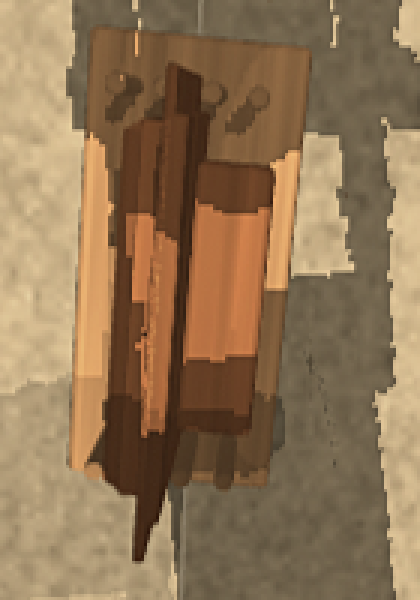

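Emit:
step_arm --pt "60 -0.002 -0.031 0.0 0" --pt "60 0 0 0.03 6" --pt "60 0 0 0.04 0" --pt "60 0 0 0.04 0" --pt "60 0 0 0.0 0" --pt "60 0 0 0.0 0"

```text
time: 3.1
tool_pos: [0.543, 0.226, 0.2018]
tcp_rot: [[0.998, -0.057, -0.001], [-0.057, -0.998, -0.0], [-0.001, 0.0, -1.0]]
ft_force: [0.3, 0.0, 0.2]
grip_width: 0.0655
grip_force: 0.0
```

```bash
python3 - <<'E'
from h import *
s=robot.state(); print(s['time'],np.round(s['tool_pos'],4),np.round(s['tcp_rot'],3).tolist(), s['grip_width'])
im=viewer.get_image('wrist'); cv2.imwrite('pics/w2.png',im)
W=cam('wrist',s)
p=np.array(s['tool_pos']); R=np.array(s['tcp_rot'])
print(proj(W,p),proj(W,[.5425,.2265,.134]))
E
```

```text
3.1 [0.543  0.226  0.2018] [[0.998, -0.057, -0.001], [-0.057, -0.998, -0.0], [-0.001, 0.0, -1.0]] 0.06545863668821686
[278.42713965 267.44352393] [277.55985836 222.87447301]
```

View pics/w2.png

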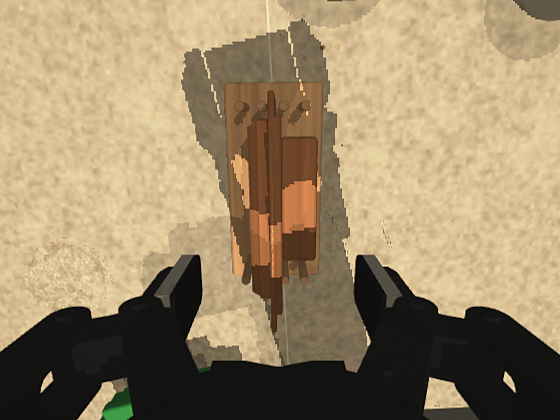

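The top edge runs from (271,91) to (276,331), centred between the fingers and about 1° off. Descending to grip.

Emit:
step_arm --pt "60 0 0 0.03 -1.2" --pt "60 0 0 0.03 0" --pt "60 0 0 0.022 0" --pt "60 0 0 0 0" --pt "255 0 0 0 0" --pt "255 0 0 0 0" --pt "255 0 0 0 0" --pt "255 0 0 0 0" --force 50

```text
time: 3.95
tool_pos: [0.544, 0.2264, 0.1208]
tcp_rot: [[0.999, -0.037, 0.002], [-0.037, -0.999, 0.001], [0.002, -0.001, -1.0]]
ft_force: [-0.5, 1.3, 23.4]
grip_width: 0.0073
grip_force: 26.6
```

Emit:
step_arm --pt "255 0 0 0 0" --pt "255 0 0 0 0" --pt "255 0 0 0 0"

```text
time: 4.25
tool_pos: [0.5442, 0.2264, 0.121]
tcp_rot: [[0.999, -0.037, 0.003], [-0.037, -0.999, 0.001], [0.003, -0.001, -1.0]]
ft_force: [-0.1, -0.3, 6.9]
grip_width: 0.006
grip_force: 51.9
```

Emit:
step_arm --pt "255 0 0 -0.01 0" --pt "255 0 0 -0.015 0" --pt "255 0 0 -0.02 0" --pt "255 0 0 -0.025 0" --pt "255 0 0 -0.02 0" --pt "255 0 0 0 0" --pt "255 0 0 0 0" --pt "255 0 0 0 0"

```text
time: 5.05
tool_pos: [0.542, 0.2259, 0.2077]
tcp_rot: [[0.999, -0.037, -0.003], [-0.037, -0.999, -0.001], [-0.003, 0.001, -1.0]]
ft_force: [-0.4, 0.8, -1.5]
grip_width: 0.0067
grip_force: 51.0
```

```bash
python3 - <<'E'
from h import *
s=robot.state(); print(s['time'],np.round(s['tool_pos'],4),s['grip_width'],s['grip_force'],s['ft_force'])
a=viewer.get_image('scene'); b=viewer.get_image('top')
cv2.imwrite('pics/s2.png',a); cv2.imwrite('pics/t2.png',b)
c=cv2.resize(a[100:300,200:400],(600,600)); 
cv2.imwrite('pics/s2c.png',c)
E
```

```text
5.05 [0.542  0.2259 0.2077] 0.006690584326049036 50.95286250114441 [-0.36440465  0.82527639 -1.46275294]
```

View pics/s2c.png

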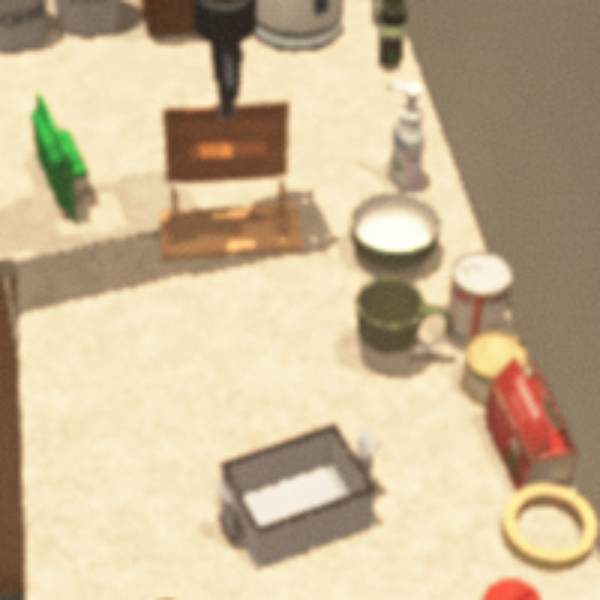

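The lid hangs from the gripper, clear of the dowels, at crop (225,145). Now I'll carry it to the free worktop between the rack and the box.

Emit:
step_arm --pt "255 -0.002 0.02 0 0" --pt "255 -0.004 0.04 0 0" --pt "255 -0.005 0.045 0 0" --pt "255 -0.005 0.045 0 0" --pt "255 -0.005 0.045 0 0" --pt "255 -0.005 0.045 0 0" --pt "255 -0.004 0.035 0 0" --pt "255 -0.001 0.012 0 0"

```text
time: 5.95
tool_pos: [0.5005, -0.0623, 0.2085]
tcp_rot: [[0.999, -0.04, -0.001], [-0.04, -0.999, -0.0], [-0.001, 0.0, -1.0]]
ft_force: [0.4, 0.8, -1.1]
grip_width: 0.0068
grip_force: 50.9
```

Emit:
step_arm --pt "255 0 0 0.03 0" --pt "255 0 0 0.03 0" --pt "255 0 0 0.02 0" --pt "255 0 0 0.01 0" --pt "255 0 0 0.004 0" --pt "255 0 0 0 0"

```text
time: 6.55
tool_pos: [0.5017, -0.0592, 0.1154]
tcp_rot: [[0.999, -0.036, -0.0], [-0.036, -0.999, 0.0], [-0.0, -0.0, -1.0]]
ft_force: [0.0, 0.5, -1.7]
grip_width: 0.0068
grip_force: 50.9
```

Emit:
step_arm --pt "255 0 0 0.003 0" --pt "255 0 0 0.003 0" --pt "255 0 0 0.002 0" --pt "255 0 0 0 0"

```text
time: 6.95
tool_pos: [0.5014, -0.0595, 0.1072]
tcp_rot: [[0.999, -0.037, -0.0], [-0.037, -0.999, 0.0], [-0.0, -0.0, -1.0]]
ft_force: [0.0, 0.5, -2.3]
grip_width: 0.0067
grip_force: 50.9
```

Emit:
step_arm --pt "255 0 0 0.002 0" --pt "255 0 0 0.002 0" --pt "255 0 0 0 0"

```text
time: 7.25
tool_pos: [0.5017, -0.0602, 0.107]
tcp_rot: [[0.999, -0.036, -0.001], [-0.036, -0.999, -0.002], [-0.001, 0.002, -1.0]]
ft_force: [-13.8, 0.0, 23.9]
grip_width: 0.0068
grip_force: 54.4
```

Contact with the worktop. I'll open slightly and walk the leaning lid down on the +y finger.

Emit:
step_arm --pt "255 0 0 -0.003 0" --pt "165 0 0 0 0" --pt "165 0 0 0 0" --pt "165 0 0 0 0" --pt "165 0 -0.003 0 0" --pt "165 0 -0.003 0 0" --force 20

```text
time: 7.85
tool_pos: [0.5016, -0.0532, 0.1061]
tcp_rot: [[0.999, -0.037, -0.0], [-0.037, -0.999, 0.0], [-0.0, -0.0, -1.0]]
ft_force: [0.3, 0.3, 0.1]
grip_width: 0.0304
grip_force: 0.1
```

```bash
python3 - <<'E'
from h import *
s=robot.state(); print(s['time'],np.round(s['tool_pos'],4),s['grip_width'],s['grip_force'],s['ft_force'])
a=viewer.get_image('scene'); w=viewer.get_image('wrist')
c=np.hstack([cv2.resize(a[130:270,210:350],(400,400)),cv2.resize(w[60:360,130:430],(400,400))])
cv2.imwrite('pics/s3c.png',c)
E
```

```text
7.85 [ 0.5016 -0.0532  0.1061] 0.030357831333042883 0.08724550483748317 [0.30630397 0.30189041 0.11189466]
```

View pics/s3c.png

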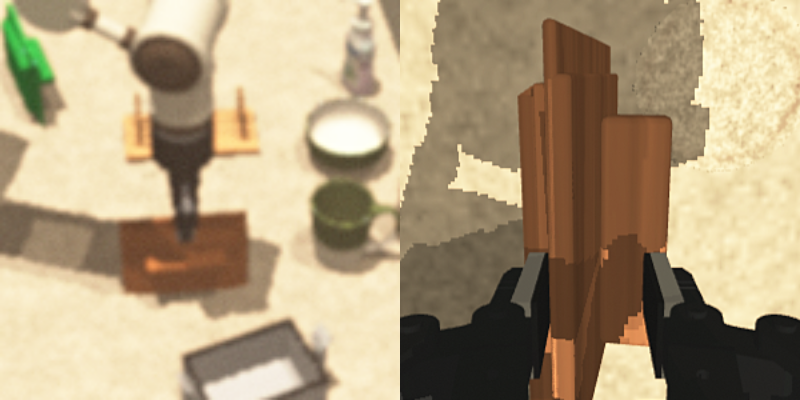

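The lid stands leaning on the left (+y) finger in the wrist view, handle toward -y, as planned. Continuing the arc.

Emit:
step_arm --pt "165 0 -0.009 0.001 0" --pt "165 0 -0.01 0.002 0" --pt "165 0 -0.009 0.004 0" --pt "165 0 -0.01 0.005 0" --pt "165 0 -0.008 0.006 0" --pt "165 0 -0.009 0.006 0" --pt "165 0 -0.007 0.007 0" --pt "165 0 -0.008 0.008 0"

```text
time: 8.75
tool_pos: [0.5044, 0.0173, 0.0668]
tcp_rot: [[0.999, -0.037, 0.0], [-0.037, -0.999, 0.0], [0.0, -0.0, -1.0]]
ft_force: [0.6, 1.3, 0.3]
grip_width: 0.0302
grip_force: 1.1
```

```bash
python3 - <<'E'
from h import *
s=robot.state(); print(s['time'],np.round(s['tool_pos'],4),s['grip_width'],s['grip_force'],s['ft_force'])
a=viewer.get_image('scene'); w=viewer.get_image('wrist')
c=np.hstack([cv2.resize(a[130:270,210:350],(400,400)),cv2.resize(w[60:360,130:430],(400,400))])
cv2.imwrite('pics/s4c.png',c)
E
```

```text
8.75 [0.5044 0.0173 0.0668] 0.030190593809665895 1.1341120675206184 [0.64500333 1.33118537 0.28407868]
```

View pics/s4c.png

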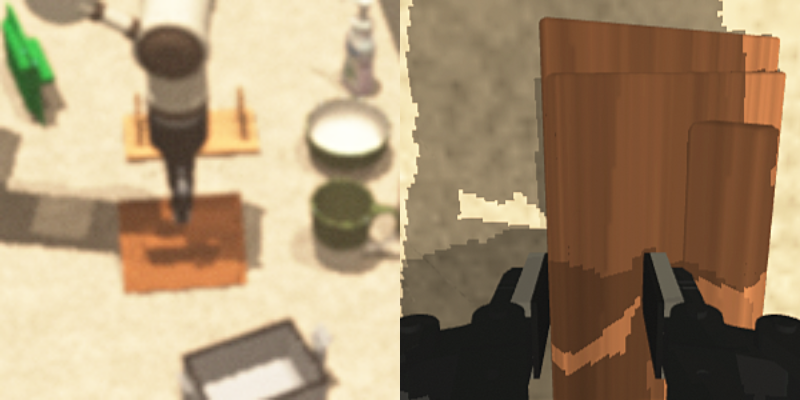

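The lid is now at about 50° and settling under control: its upper edge rests on the left finger, with the handle up. I'll ease it the rest of the way and withdraw.

Emit:
step_arm --pt "165 0 -0.006 0.006 0" --pt "165 0 -0.007 0.004 0" --pt "165 0 -0.01 0.0 0" --pt "165 0 -0.02 0.0 0" --pt "165 0 -0.04 0 0" --pt "165 0 -0.03 -0.03 0" --pt "165 0 0 -0.05 0" --pt "165 0 0 -0.05 0"

```text
time: 9.65
tool_pos: [0.5075, 0.1307, 0.1883]
tcp_rot: [[0.999, -0.035, -0.002], [-0.035, -0.999, -0.0], [-0.002, 0.0, -1.0]]
ft_force: [0.9, -0.3, 0.4]
grip_width: 0.0297
grip_force: 0.0
```

Emit:
step_arm --pt "120 0 0.04 -0.05 0" --pt "120 0 0.045 -0.03 0" --pt "120 0 0.045 0 0" --pt "120 0 0.01 0 0" --pt "120 0 0 0 0" --pt "120 0 0 0 0"

```text
time: 10.25
tool_pos: [0.5035, 0.0026, 0.2535]
tcp_rot: [[0.999, -0.037, -0.001], [-0.037, -0.999, 0.001], [-0.001, -0.001, -1.0]]
ft_force: [-0.1, 1.1, -0.3]
grip_width: 0.0449
grip_force: 0.0
```

```bash
python3 - <<'E'
from h import *
s=robot.state(); print(s['time'],np.round(s['tool_pos'],4),np.round(s['tcp_rot'],3).tolist())
w=viewer.get_image('wrist'); cv2.imwrite('pics/w5.png',w)
a=viewer.get_image('scene');cv2.imwrite('pics/s5.png',a);cv2.imwrite('pics/t5.png',viewer.get_image('top'))
E
```

```text
10.25 [0.5035 0.0026 0.2535] [[0.999, -0.037, -0.001], [-0.037, -0.999, 0.001], [-0.001, -0.001, -1.0]]
```

View pics/w5.png

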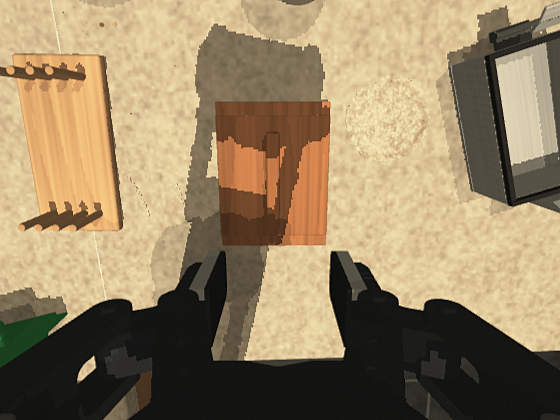

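The wrist picture shows the lid flat on the worktop with its handle up. Its corners are about (217,102), (330,101), (326,245) and (222,245), with the handle around column 272. The box is at the right edge. Next I'll compute the lid pose and the box pose.

```bash
python3 - <<'E'
from h import *
s=robot.state(); W=cam('wrist',s)
im=cv2.imread('pics/w5.png'); hsv=cv2.cvtColor(im,cv2.COLOR_BGR2HSV)
m=((hsv[...,0]<16)&(hsv[...,1]>115)).astype(np.uint8)
m[:, :190]=0; m[:, 345:]=0; m[260:]=0;m[:90]=0
m=cv2.morphologyEx(m,cv2.MORPH_OPEN,np.ones((3,3)))
c=max(cv2.findContours(m,0,1)[0],key=cv2.contourArea)
q=cv2.approxPolyDP(c,8,True)[:,0]; print(q.tolist(),cv2.contourArea(c))
P=np.array([onz(W,u,.020)for u in q]); print(P.round(4).tolist())
Pc=np.array([onz(W,u,.020)[:2]for u in c[:,0]],np.float32)
print(cv2.minAreaRect(Pc*1000))
# handle rows: horizontal gradient profile for rows
g=cv2.cvtColor(im,cv2.COLOR_BGR2GRAY).astype(int)
for r in (140,150,170,200,215,230): print(r,g[r,255:295].tolist())
print(W[2])
# box in scene
a=cv2.imread('pics/s5.png'); h=cv2.cvtColor(a,cv2.COLOR_BGR2HSV)
bm=((h[...,1]<60)&(h[...,2]<130)).astype(np.uint8)
mm=np.zeros_like(bm);mm[230:300,265:335]=bm[230:300,265:335]
for r in range(236,296,3): print(r,''.join('#' if x else '.' for x in mm[r,265:335]))
E
```

```text
[[329, 102], [216, 102], [222, 244], [325, 243]] 15504.5
[[0.5799, -0.0522, 0.02], [0.584, 0.0645, 0.02], [0.4278, 0.0703, 0.02], [0.4249, -0.0482, 0.02]]
((503.6373291015625, 8.819320678710938), (120.13774108886719, 158.38075256347656), 88.20463562011719)
140 [84, 80, 80, 81, 82, 81, 82, 59, 55, 58, 53, 69, 75, 80, 79, 76, 74, 76, 77, 77, 77, 79, 76, 72, 60, 82, 83, 79, 76, 79, 82, 82, 84, 83, 79, 81, 88, 88, 87, 88]
150 [158, 152, 155, 83, 71, 72, 72, 67, 51, 51, 49, 66, 73, 80, 77, 77, 75, 76, 76, 78, 78, 79, 76, 68, 65, 152, 153, 148, 149, 85, 76, 82, 84, 83, 82, 81, 79, 84, 88, 89]
170 [155, 147, 143, 138, 143, 145, 142, 144, 137, 127, 105, 96, 119, 142, 143, 140, 138, 139, 140, 140, 140, 143, 134, 128, 77, 79, 81, 82, 77, 81, 84, 85, 87, 87, 83, 81, 82, 80, 81, 88]
200 [85, 83, 78, 75, 76, 78, 77, 79, 58, 55, 55, 61, 116, 135, 145, 142, 141, 141, 145, 151, 85, 74, 75, 72, 61, 84, 84, 82, 79, 80, 82, 85, 85, 85, 81, 72, 152, 152, 146, 143]
215 [83, 82, 79, 76, 76, 79, 78, 67, 66, 57, 57, 56, 54, 55, 57, 57, 57, 56, 56, 53, 76, 79, 76, 73, 64, 82, 85, 83, 79, 79, 82, 81, 74, 157,
[... 1040 characters left out ...]
.......#...#.............
269 ...........#..................................#...#...................
272 .........#.#..##..#....................#..............................
275 ..........#.......#..........#........................................
278 .....................#..................#.............................
281 ...................................#..................................
284 ......................................................................
287 ......................................................................
290 ......................................................................
293 ......................................................................
```

The measured lid is 120 × 158 mm, centred at (0.504, 0.0088), yaw about -2°. That agrees with the handle column. Gripping the handle now.

Emit:
step_arm --pt "120 0 -0.006 0.03 0" --pt "120 0 0 0.05 0" --pt "120 0 0 0.05 0" --pt "120 0 0 0.05 0" --pt "120 0 0 0.03 0" --pt "120 0 0 0.015 0" --pt "120 0 0 0 0"

```text
time: 11.1
tool_pos: [0.5014, 0.0091, 0.0262]
tcp_rot: [[0.999, -0.035, -0.006], [-0.035, -0.999, 0.002], [-0.006, -0.001, -1.0]]
ft_force: [0.3, 0.3, 0.5]
grip_width: 0.0457
grip_force: 0.0
```

Emit:
step_arm --pt "255 0 0 0 0" --pt "255 0 0 0 0" --pt "255 0 0 0 0" --pt "255 0 0 0 0" --pt "255 0 0 0 0" --pt "255 0 0 0 0" --force 60

```text
time: 11.7
tool_pos: [0.5055, 0.0076, 0.0308]
tcp_rot: [[0.999, -0.037, 0.003], [-0.037, -0.999, -0.0], [0.003, 0.0, -1.0]]
ft_force: [-0.6, 2.4, 6.9]
grip_width: 0.0127
grip_force: 61.1
```

Emit:
step_arm --pt "255 0 0 -0.015 0" --pt "255 0 0 -0.03 0" --pt "255 0 0 -0.045 0" --pt "255 0.01 0.01 -0.045 0" --pt "255 0.015 0.015 -0.045 0" --pt "255 0.015 0.015 -0.045 0" --pt "255 0.015 0.015 -0.045 0" --pt "255 0 0 -0.025 0"

```text
time: 12.5
tool_pos: [0.5588, -0.0516, 0.3286]
tcp_rot: [[0.999, -0.039, 0.006], [-0.039, -0.999, -0.003], [0.006, 0.003, -1.0]]
ft_force: [0.1, 0.2, -2.0]
grip_width: 0.0127
grip_force: 59.9
```

Emit:
step_arm --pt "255 0 0 0 0" --pt "255 0 0 0 0"

```text
time: 12.7
tool_pos: [0.5565, -0.0493, 0.3233]
tcp_rot: [[0.999, -0.037, -0.001], [-0.037, -0.999, 0.0], [-0.001, -0.0, -1.0]]
ft_force: [-0.3, 0.3, -2.1]
grip_width: 0.0126
grip_force: 59.9
```

```bash
python3 - <<'E'
from h import *
s=robot.state(); W=cam('wrist',s); S=cam('scene')
print(s['time'],np.round(s['tool_pos'],4),s['grip_width'],np.round(s['ft_force'],1))
im=viewer.get_image('wrist'); cv2.imwrite('pics/w6.png',im)
h=cv2.cvtColor(im,cv2.COLOR_BGR2HSV)
c=proj(W,[.563,-.264,.066]); print(c)
r0,c0=int(c[1])-80,int(c[0])-75
sub=h[r0:r0+160,c0:c0+150]; print(r0,c0)
for r in range(0,160,4): print(r0+r,''.join(('#' if p[2]<45 else 'o' if p[1]<45 and p[2]<130 else '+' if p[1]<45 else '.') for p in sub[r,::2]))
E
```

```text
12.7 [ 0.5565 -0.0493  0.3233] 0.01260829947820869 [-0.3  0.3 -2.1]
[464.98827919 160.99039476]
80 389
80 ...................................++......................................
84 ......+......................+++....+......................................
88 .....................#o+++.........+.......................................
92 ...............oooo..........................o###..........................
96 ...............oo.o.o..+...............o.#......##.........................
100 ...............o..o#...............#.......o....##.#.......................
104 ...............oooo#oo....o.o#.....o...o.o..oo...#.........................
108 ..............o.o....o.#....#........o....o.....o#.........................
112 ..............o.#....#...++++.................o.o##.#......................
116 ..............o#...++++++++++........o..o..oooo.o.#.#......................
120 ...............++++++++++++++........o....oo.o...o#........................
124 ...............+++++++++++++++.................oo.##.#.....................
128 ...............+++++++++++++++........
[... 1497 characters left out ...]
...............o........................o##.#...............
208 ...........o..#..........o.........................o....####...............
212 ...........o.......ooo......................oo...####...##.................
216 ...........o...#......................o.o.o###....#........................
220 ...............#................o.o.####...#...............................
224 ...........o...o#........o...####.......o..................................
228 ..............o.#.....####.....ooo.o.......................................
232 ................o#.#..##......oooo............+o...........................
236 .................................o.........................................
```

```bash
python3 - <<'E'
from h import *
s=robot.state(); W=cam('wrist',s)
im=cv2.imread('pics/w6.png')
V=im.max(2); 
for T in (40,50):
    m=(V<T).astype(np.uint8); k=np.zeros_like(m); k[82:240,400:520]=m[82:240,400:520]
    for x0 in range(400,520,120): pass
    ys,xs=np.nonzero(k); P=np.array([onz(W,u,.074)[:2]for u in zip(xs,ys)],np.float32)*1000
    print(T,len(P),cv2.minAreaRect(P))
    # residual: print map in box frame
for r in range(82,240,4): print(r,''.join('%x'%(min(v//12,15)) for v in V[r,400:524:2]))
E
```

```text
40 746 ((567.0435180664062, -244.16964721679688), (160.49595642089844, 102.1761474609375), 15.89107894897461)
50 1169 ((567.1747436523438, -244.0325164794922), (160.823486328125, 102.36804962158203), 15.89107894897461)
82 fedcccbbccccbffffffffffffffffffeffffffffffffffffffffffffffffff
86 dbbaffffeccccbffffffffffffffffffffffffffffffffffffffffffffffff
90 ccbbfffffcb964446dfffffffffeffffffffffffffffcbffffffffffffffff
94 cbbafffff56788777ffffefdefffc99677887533444441ffffffffffffffff
98 cbbafffff77888689dffffec9888887434444446784144ffffffffffffffff
102 cbbafffff533333aeb5688897334444456687877775134afffffffffffffff
106 cbbaffffa333478889733444438ef787777777777781142fffffffffffffff
110 cbbba9ff9898642444327ffffffff977877777777774143fffffffffffffff
114 cbbbbaff4444327fffffffffffffff77777777877775134cffffffffffffff
118 cbbbbaff7fffffffffffffffffffff777777777777791142ffffffffffffff
122 aaabbbbfffffffffffffffffffffff977877777777772143ffffffffffffff
126 bbbbbbbffffffffffffffffffffffff67777777877775144cfffffffffffff
130 bbbbbbbffffffffffffffffffffffff9777777777777d1242fffffffffffff
134 bbbbbbaffff
[... 1093 characters left out ...]
8788888778777777884143ffffffff
202 bbbbac7534dffbccbcbbcbcccba988888888888888888777776134dfffffff
206 bbbba978243ccbccbccb988888888888888888888888888878a2142fffffff
210 bbbba8784348ba878888888888888888888888888888a8610134441fffffff
214 bbbbf778814488888888888888888888888889883013444329ffffffffffff
218 bbbbf77884447888888888888888889874012344329fffffffffffffffffff
222 bbbbb7777804388888888888b6410234444affffffffffffffffffffffffff
226 bbbaffe7783448888a8521134444457887776ddbffffffffffffffffffffff
230 bbb9fffff87144013444327678888779cdeedddddcffffffffffffffffffff
234 bbb8fffffff63327effffffffa787eddddeeeabadcffffffffffffffffffff
238 bbbaffffffffffffffffffffffff77c98edfffffffffffffffffffffffffff
```

```bash
python3 - <<'E'
from h import *
s=robot.state(); W=cam('wrist',s)
V=cv2.imread('pics/w6.png').max(2).astype(int); D=V<66
L={}
L['right']=[(np.nonzero(D[r,470:520])[0].max()+470.5,r) for r in range(104,204,3)]
L['left']=[(np.nonzero(D[r,408:440])[0].min()+407.5,r) for r in range(190,224,3)]
bot=[];top=[]
for c in range(436,500,3):
    rr=np.nonzero(D[200:238,c])[0]+200; 
    # lowest of dark run starting at first dark
    e=rr[0]
    while D[e+1,c]: e+=1
    bot.append((c,e+.5))
for c in range(430,476,3):
    e=np.nonzero(D[90:122,c])[0].max()+90
    while D[e-1,c]: e-=1
    top.append((c,e-.5)); 
L['bot']=bot;L['top']=top
lines={}
for k,v in L.items():
    P=np.array([onz(W,u,.074)[:2] for u in v],np.float32)
    vx,vy,x,y=cv2.fitLine(P,cv2.DIST_HUBER,0,.001,.001).ravel()
    n=np.array([-vy,vx]); r=(P-[x,y])@n; lines[k]=(np.array([x,y]),np.degrees(np.arctan2(vy,vx)),np.abs(r).max())
    print(k,x.round(4),y.round(4),lines[k][1].round(2),lines[k][2].round(4))
a=np.radians(15.9);u=np.array([np.cos(a),np.sin(a)]);n=np.array([-u[1],u[0]])
f=lambda k,d:lines[k][0]@d
print('width',f('left',n)-f('right',n),'len',f('top',u)-f('bot',u))
c=u*(f('top',u)+f('bot',u))/2+n*(f('left',n)+f('right',n))/2; print('center',c)
c2=u*(f('bot',u)+.071)+n*(f('left',n)+f('right',n))/2; print(c2)
E
```

```text
right 0.5659 -0.2978 15.84 0.0006
left 0.5149 -0.2054 16.32 0.0005
bot 0.4876 -0.2601 -73.82 0.001
top 0.6278 -0.2368 -73.69 0.0
width 0.10284324856203853 len 0.14115915054502426
center [ 0.55724588 -0.246786  ]
[ 0.55765022 -0.24667082]
```

Box: 102.8 × 141.2 mm as measured (102 × 142 expected), centre (0.5574, -0.2467), yaw 16.1°. Next I'll check how the lid sits in the hand.

```bash
python3 - <<'E'
from h import *
s=robot.state(); W=cam('wrist',s); R=np.array(s['tcp_rot']);p=np.array(s['tool_pos'])
h=cv2.cvtColor(cv2.imread('pics/w6.png'),cv2.COLOR_BGR2HSV)
m=((h[...,0]<16)&(h[...,1]>115)).astype(np.uint8); m[:,:120]=0;m[:,440:]=0;m[300:]=0
m=cv2.morphologyEx(m,cv2.MORPH_OPEN,np.ones((3,3)))
c=max(cv2.findContours(m,0,1)[0],key=cv2.contourArea); print(cv2.boundingRect(c))
def tool(uv,zt): return R.T@(onz(W,uv,p[2]-zt)-p)
for r in (40,60,80,100,120,150,180,200,220):
    xs=np.nonzero(m[r])[0]
    if len(xs): print(r,xs.min(),xs.max(),tool((xs.min()-.5,r),.009).round(4),tool((xs.max()+.5,r),.009).round(4))
for c in (200,240,320,360):
    ys=np.nonzero(m[:,c])[0]
    if len(ys): print(c,ys.min(),tool((c,ys.min()-.5),.013).round(4))
E
```

```text
(138, 86, 280, 214)
100 139 416 [ 0.0715 -0.0582  0.0088] [0.0715 0.0573 0.0087]
120 140 414 [ 0.0634 -0.0586  0.0088] [0.0634 0.0573 0.0087]
150 141 415 [ 0.0509 -0.0595  0.0089] [0.0509 0.059  0.0088]
180 144 412 [ 0.0377 -0.0595  0.0089] [0.0378 0.0591 0.0088]
200 146 410 [ 0.0287 -0.0596  0.009 ] [0.0287 0.0591 0.0089]
220 148 408 [ 0.0193 -0.0596  0.009 ] [0.0194 0.0591 0.0089]
200 87 [ 0.0771 -0.0332  0.0128]
240 86 [ 0.0775 -0.0163  0.0128]
320 86 [0.0775 0.0175 0.0127]
360 86 [0.0775 0.0344 0.0127]
```

Emit:
step_arm --pt "255 0.002 0.03 0 0" --pt "255 0.002 0.042 0 0" --pt "255 0.002 0.042 0 0" --pt "255 0.002 0.042 0 0" --pt "255 0.002 0.03 0.01 0" --pt "255 0 0.011 0.03 0" --pt "255 0 0 0.03 -6" --pt "255 0 0 0.03 -6"

```text
time: 13.55
tool_pos: [0.558, -0.2459, 0.2199]
tcp_rot: [[0.985, 0.175, -0.004], [0.175, -0.985, 0.003], [-0.003, -0.004, -1.0]]
ft_force: [0.4, -0.3, -2.3]
grip_width: 0.0122
grip_force: 59.8
```

Emit:
step_arm --pt "255 0 0 0.03 -6.2" --pt "255 0 0 0.03 0" --pt "255 0 0 0 0" --pt "255 0 0 0 0" --pt "255 0 0 0 0"

```text
time: 14.05
tool_pos: [0.5603, -0.2469, 0.1656]
tcp_rot: [[0.961, 0.277, 0.002], [0.277, -0.961, -0.001], [0.001, 0.002, -1.0]]
ft_force: [0.3, -0.2, -1.2]
grip_width: 0.0125
grip_force: 59.9
```

Emit:
step_arm --pt "255 -0.0005 -0.001 0.02 0" --pt "255 0 0 0.02 0" --pt "255 0 0 0.012 0" --pt "255 0 0 0.006 0" --pt "255 0 0 0.005 0" --pt "255 0 0 0 0"

```text
time: 14.65
tool_pos: [0.5591, -0.2459, 0.1013]
tcp_rot: [[0.961, 0.277, 0.0], [0.277, -0.961, -0.0], [0.0, 0.0, -1.0]]
ft_force: [0.6, -0.8, -1.3]
grip_width: 0.0123
grip_force: 59.9
```

Emit:
step_arm --pt "255 0 0 0.003 0" --pt "255 0 0 0.003 0" --pt "255 0 0 0 0"

```text
time: 14.95
tool_pos: [0.5596, -0.2467, 0.0961]
tcp_rot: [[0.961, 0.277, 0.002], [0.277, -0.961, -0.002], [0.001, 0.002, -1.0]]
ft_force: [-0.5, -1.4, 2.4]
grip_width: 0.0126
grip_force: 60.4
```

Emit:
step_arm --pt "255 0 0 0.003 0" --pt "255 0 0 0.002 0" --pt "255 0 0 0 0"

```text
time: 15.25
tool_pos: [0.5607, -0.2467, 0.0926]
tcp_rot: [[0.961, 0.277, 0.004], [0.277, -0.961, -0.002], [0.003, 0.003, -1.0]]
ft_force: [-0.7, -0.2, 8.8]
grip_width: 0.0124
grip_force: 61.4
```

```bash
python3 -c "
from h import *
s=robot.state();print(s['time'],s['tool_pos'],s['ft_force'],s['moment'])"
```

```text
15.25 [ 0.56068267 -0.24671062  0.0925587 ] [-0.65281854 -0.2305847   8.81584032] [-0.01213636 -0.02300747 -0.03051192]
```

Emit:
step_arm --pt "255 0 0 0.002 0" --pt "255 0 0 0.002 0" --pt "255 0 0 0.001 0" --pt "255 0 0 0 0"

```text
time: 15.65
tool_pos: [0.5611, -0.247, 0.0874]
tcp_rot: [[0.961, 0.277, 0.005], [0.277, -0.961, -0.003], [0.004, 0.004, -1.0]]
ft_force: [3.0, -1.4, 6.9]
grip_width: 0.0126
grip_force: 61.0
```

Emit:
step_arm --pt "255 0 0 0.002 0" --pt "255 0 0 0.001 0" --pt "255 0 0 0 0"

```text
time: 15.95
tool_pos: [0.5611, -0.247, 0.0843]
tcp_rot: [[0.961, 0.277, 0.005], [0.277, -0.961, -0.003], [0.004, 0.004, -1.0]]
ft_force: [2.3, -1.1, 7.0]
grip_width: 0.013
grip_force: 61.0
```

Emit:
step_arm --pt "255 0 0 0.001 0" --pt "255 0 0 0.001 0" --pt "255 0 0 0 0"

```text
time: 16.25
tool_pos: [0.5611, -0.247, 0.0829]
tcp_rot: [[0.961, 0.277, 0.005], [0.277, -0.961, -0.003], [0.004, 0.004, -1.0]]
ft_force: [1.3, -0.4, 8.9]
grip_width: 0.0124
grip_force: 61.3
```

Emit:
step_arm --pt "140 0 0 -0.001 0" --pt "140 0 0 0 0" --pt "140 0 0 0 0" --pt "140 0 0 0 0" --pt "140 0 0 -0.02 0" --pt "140 0 0 -0.03 0" --pt "255 0.033 0 0 0" --pt "255 0 0 0 0"

```text
time: 17.05
tool_pos: [0.5932, -0.2362, 0.1323]
tcp_rot: [[0.96, 0.279, 0.004], [0.279, -0.96, -0.001], [0.003, 0.002, -1.0]]
ft_force: [-1.3, 0.5, 0.3]
grip_width: 0.01
grip_force: 0.0
```

Emit:
step_arm --pt "255 0 0 0 0" --pt "255 0 0 0 0" --pt "255 0 0 0.01 0" --pt "255 0 0 0.01 0" --pt "255 0 0 0.005 0" --pt "255 0 0 0 0"

```text
time: 17.65
tool_pos: [0.5895, -0.2363, 0.1049]
tcp_rot: [[0.961, 0.277, -0.003], [0.277, -0.961, 0.001], [-0.002, -0.002, -1.0]]
ft_force: [-0.5, -0.3, 0.7]
grip_width: 0.0001
grip_force: 0.0
```

Emit:
step_arm --pt "255 0 0 0.001 0" --pt "255 0 0 0.001 0" --pt "255 0 0 0 0"

```text
time: 17.95
tool_pos: [0.5908, -0.2368, 0.1046]
tcp_rot: [[0.961, 0.277, 0.0], [0.277, -0.961, -0.0], [0.0, 0.001, -1.0]]
ft_force: [-1.2, 1.2, 2.9]
grip_width: -0.0
grip_force: 1.4
```

Emit:
step_arm --pt "255 0 0 0.001 0" --pt "255 0 0 0 0"

```text
time: 18.15
tool_pos: [0.5909, -0.2368, 0.1039]
tcp_rot: [[0.961, 0.277, 0.001], [0.277, -0.961, -0.0], [0.0, 0.001, -1.0]]
ft_force: [-2.9, 0.7, 6.1]
grip_width: 0.0002
grip_force: 2.8
```

Contact height puts the plate about 2.8 mm above the rim, which suggests it is latched at this end. Pressing a little harder, then the other end.

Emit:
step_arm --pt "255 0 0 0.001 0" --pt "255 0 0 0.001 0" --pt "255 0 0 0.001 0" --pt "255 0 0 0 0"

```text
time: 18.55
tool_pos: [0.5909, -0.2369, 0.1021]
tcp_rot: [[0.961, 0.277, 0.0], [0.277, -0.961, -0.001], [0.0, 0.001, -1.0]]
ft_force: [-5.8, 2.3, 11.5]
grip_width: 0.0001
grip_force: 5.6
```

Emit:
step_arm --pt "255 0 0 -0.01 0" --pt "255 0 0 -0.01 0" --pt "255 -0.034 0 0 0" --pt "255 -0.034 0 0 0" --pt "255 0 0 0 0" --pt "255 0 0 0.01 0" --pt "255 0 0 0.006 0" --pt "255 0 0 0 0"

```text
time: 19.35
tool_pos: [0.5257, -0.2554, 0.1036]
tcp_rot: [[0.961, 0.278, -0.001], [0.278, -0.961, -0.0], [-0.001, -0.0, -1.0]]
ft_force: [-1.8, 0.1, 5.1]
grip_width: -0.0001
grip_force: 2.9
```

Emit:
step_arm --pt "255 0 0 0.002 0" --pt "255 0 0 0.001 0" --pt "255 0 0 0 0"

```text
time: 19.65
tool_pos: [0.5258, -0.2554, 0.1021]
tcp_rot: [[0.961, 0.278, -0.001], [0.278, -0.961, -0.0], [-0.001, 0.0, -1.0]]
ft_force: [-3.9, 1.4, 8.0]
grip_width: -0.0002
grip_force: 4.1
```

Emit:
step_arm --pt "255 0 0 0.001 0" --pt "255 0 0 0.001 0" --pt "255 0 0 0.001 0" --pt "255 0 0 0 0"

```text
time: 20.05
tool_pos: [0.5259, -0.2555, 0.1019]
tcp_rot: [[0.96, 0.279, -0.001], [0.279, -0.96, -0.0], [-0.001, 0.0, -1.0]]
ft_force: [-12.2, 6.0, 25.5]
grip_width: -0.0
grip_force: 12.7
```

Emit:
step_arm --pt "255 0 0 -0.005 0" --pt "255 0 0 -0.002 0" --pt "255 0 0 0 0" --pt "255 0 0 0 0"

```text
time: 20.45
tool_pos: [0.5255, -0.2552, 0.1046]
tcp_rot: [[0.961, 0.277, -0.0], [0.277, -0.961, 0.001], [0.0, -0.001, -1.0]]
ft_force: [0.2, 0.6, 0.5]
grip_width: 0.0002
grip_force: 0.4
```

Emit:
step_arm --pt "255 0 0 0.001 0" --pt "255 0 0 0 0" --pt "255 0 0 0 0"

```text
time: 20.75
tool_pos: [0.5255, -0.2552, 0.1044]
tcp_rot: [[0.961, 0.277, 0.0], [0.277, -0.961, 0.001], [0.0, -0.0, -1.0]]
ft_force: [-0.9, 2.1, 5.1]
grip_width: 0.0003
grip_force: 2.6
```

This end holds at 0.1046 m after release, so it is latched. Confirming the +x end with an equally firm press.

Emit:
step_arm --pt "255 0 0 -0.02 0" --pt "255 0.034 0 0 0" --pt "255 0.034 0 0 0" --pt "255 0 0 0.01 0" --pt "255 0 0 0.01 0" --pt "255 0 0 0 0" --pt "255 0 0 0 0"

```text
time: 21.45
tool_pos: [0.5907, -0.2364, 0.1042]
tcp_rot: [[0.961, 0.276, 0.002], [0.276, -0.961, 0.001], [0.002, -0.001, -1.0]]
ft_force: [2.3, 2.4, 5.0]
grip_width: -0.0001
grip_force: 2.7
```

Emit:
step_arm --pt "255 0 0 0.002 0" --pt "255 0 0 0.001 0" --pt "255 0 0 0.0 0" --pt "255 0 0 0 0"

```text
time: 21.85
tool_pos: [0.5907, -0.2364, 0.1021]
tcp_rot: [[0.961, 0.276, 0.002], [0.276, -0.961, 0.001], [0.002, -0.0, -1.0]]
ft_force: [1.0, 4.3, 9.3]
grip_width: 0.0004
grip_force: 4.3
```

Emit:
step_arm --pt "255 0 0 0.001 0" --pt "255 0 0 0.001 0" --pt "255 0 0 0 0"

```text
time: 22.15
tool_pos: [0.5908, -0.2365, 0.102]
tcp_rot: [[0.961, 0.277, 0.002], [0.277, -0.961, 0.001], [0.002, -0.0, -1.0]]
ft_force: [-3.8, 6.1, 18.3]
grip_width: 0.0
grip_force: 9.2
```

Emit:
step_arm --pt "255 0 0 -0.005 0" --pt "255 0 0 -0.001 0" --pt "255 0 0 0 0" --pt "255 0 0 0 0"

```text
time: 22.55
tool_pos: [0.5896, -0.237, 0.1046]
tcp_rot: [[0.961, 0.277, -0.002], [0.277, -0.961, 0.0], [-0.002, -0.001, -1.0]]
ft_force: [-2.7, -0.1, 3.9]
grip_width: 0.0001
grip_force: 1.9
```

Emit:
step_arm --pt "255 0 0 -0.02 0" --pt "255 0 0 -0.04 0" --pt "255 0 0 -0.05 0" --pt "255 0 0 -0.05 0" --pt "255 0 0 0 0" --pt "255 0 0 0 0" --pt "255 0 0 0 0"

```text
time: 23.25
tool_pos: [0.5896, -0.2363, 0.2625]
tcp_rot: [[0.961, 0.277, -0.003], [0.277, -0.961, 0.002], [-0.003, -0.003, -1.0]]
ft_force: [0.1, -0.2, 0.0]
grip_width: 0.0
grip_force: 0.0
```

```bash
python3 - <<'E'
from h import *
s=robot.state(); W=cam('wrist',s); print(s['time'],np.round(s['tool_pos'],4),np.round(s['ft_force'],1))
im=viewer.get_image('wrist'); cv2.imwrite('pics/w7.png',im)
h=cv2.cvtColor(im,cv2.COLOR_BGR2HSV)
m=((h[...,0]<16)&(h[...,1]>115)).astype(np.uint8)
m=cv2.morphologyEx(m,cv2.MORPH_OPEN,np.ones((3,3)))
c=max(cv2.findContours(m,0,1)[0],key=cv2.contourArea)
P=np.array([onz(W,u,.0765)[:2]for u in c[:,0]],np.float32)
r=cv2.minAreaRect(P*1000);print(r)
a0=cv2.imread('pics/scene0.png');a=viewer.get_image('scene');cv2.imwrite('pics/s7.png',a)
for n,(x,y,w,d) in dict(bowl=(315,160,35,35),mug=(315,190,34,36),jar=(244,298,24,34)).items():
    print(n,cv2.absdiff(a0,a)[y:y+d,x:x+w].mean().round(1), cv2.matchTemplate(a[y-6:y+d+6,x-6:x+w+6],a0[y:y+d,x:x+w],cv2.TM_CCOEFF_NORMED).max().round(3),np.unravel_index(cv2.matchTemplate(a[y-6:y+d+6,x-6:x+w+6],a0[y:y+d,x:x+w],cv2.TM_CCOEFF_NORMED).argmax(),(13,13)))
E
```

```text
23.25 [ 0.5896 -0.2363  0.2625] [ 0.1 -0.2  0. ]
((560.4381713867188, -246.56671142578125), (156.3688201904297, 119.4358139038086), 16.09218978881836)
bowl 28.4 0.688 (np.int64(6), np.int64(7))
mug 14.4 0.75 (np.int64(6), np.int64(6))
jar 20.6 0.887 (np.int64(6), np.int64(7))
```

Probing the +x end gently once more to confirm its unloaded height.

Emit:
step_arm --pt "255 0 0 0.05 0" --pt "255 0 0 0.05 0" --pt "255 0 0 0.045 0" --pt "255 0 0 0.007 0" --pt "255 0 0 0 0" --pt "255 0 0 0 0" --pt "255 0 0 0 0"

```text
time: 24.05
tool_pos: [0.5924, -0.2378, 0.1164]
tcp_rot: [[0.961, 0.277, 0.005], [0.277, -0.961, -0.003], [0.004, 0.004, -1.0]]
ft_force: [-1.0, 0.1, 0.4]
grip_width: -0.0002
grip_force: 0.0
```

Emit:
step_arm --pt "255 0 0 0.003 0" --pt "255 0 0 0 0" --pt "255 0 0 0 0"

```text
time: 24.35
tool_pos: [0.5907, -0.2368, 0.1105]
tcp_rot: [[0.961, 0.277, 0.0], [0.277, -0.961, -0.0], [0.0, 0.0, -1.0]]
ft_force: [0.7, -0.2, -0.1]
grip_width: 0.0005
grip_force: 0.0
```

Emit:
step_arm --pt "255 0 0 0.002 0" --pt "255 0 0 0 0" --pt "255 0 0 0 0"

```text
time: 24.65
tool_pos: [0.5905, -0.2366, 0.1079]
tcp_rot: [[0.961, 0.277, -0.0], [0.277, -0.961, 0.0], [-0.0, -0.0, -1.0]]
ft_force: [-0.2, -0.0, -0.4]
grip_width: 0.0003
grip_force: 0.0
```

Emit:
step_arm --pt "255 0 0 0.002 0" --pt "255 0 0 0 0" --pt "255 0 0 0 0"

```text
time: 24.95
tool_pos: [0.5905, -0.2366, 0.1059]
tcp_rot: [[0.961, 0.277, -0.0], [0.277, -0.961, 0.0], [-0.0, -0.0, -1.0]]
ft_force: [-0.1, -0.4, -0.3]
grip_width: -0.0004
grip_force: 0.0
```

Emit:
step_arm --pt "255 0 0 -0.02 0" --pt "255 0 0 -0.04 0" --pt "255 0 0 -0.05 0" --pt "255 0 0 -0.05 0" --pt "255 0 0 0 0" --pt "255 0 0 0 0" --pt "255 0 0 0 0"

```text
time: 25.65
tool_pos: [0.5899, -0.2363, 0.2644]
tcp_rot: [[0.961, 0.277, -0.002], [0.277, -0.961, 0.001], [-0.002, -0.002, -1.0]]
ft_force: [-0.4, 0.3, -0.5]
grip_width: 0.0005
grip_force: 0.0
```

There was no contact at 0.1059 m, so the lid top at this end lies below that: it is held under the clip. Both ends are latched, the bystanders haven't moved and the arm is clear.

```bash
python3 -c "
from workcell import robot
print(robot.sign_off())"
```

```text
the job is handed in; nothing more can be done
None
```

The lid is on the box and both ends measured latched. I laid it flat, let go, re-gripped it by the handle, pressed it home and handed the job in at about 26 s. The mug, bowl and jar show no shift in the scene camera, though those image matches were weak.

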